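# Find the hidden index notch of a covered stop rail

## Robot

A 7-joint arm with a two-finger parallel gripper is mounted at the origin on a cart in front of the work surface, level with it; the furniture and walls round the work are solid. World frame = base frame: x ahead of the robot, y to its left, z up, the work surface at z = 0. Lengths are in m, angles in rad, forces in N, time in s.
With the tool pointing down it reaches from about 0.425 to 0.925 m from the base axis. Payload 6.8 kg.
Tool frame: the origin (TCP) lies at the centre of the arm's flange, where the gripper is bolted on; the fingertips stand 182 mm ahead of it and the grasp point (between the pads) lies 163 mm ahead of it; z points along the fingers, y is the line along which they close (so a half turn about z gives the same grasp; the last joint's range is limited). The gripper opens to 88 mm and grips with 3 to 60 N. Pads are 20 mm wide; open, the fingers measure 115 mm over their backs; the gripper's body (75 mm by 178 mm) begins 61 mm behind the grasp point.
Start: joints at [-1.368, 0.477, 0.022, 1.555, -0.011, 1.109, -0.083], TCP at [0.206, 0.643, 0.405] pointing down, gripper open.
Joint ranges: [-2.96, 2.96], [-0.34, 2.1], [-1.41, 1.46], [0.24, 2.44], [-1.37, 4.51], [0.17, 1.92], [-2.96, 2.96]. Speed limits (rad/s): [2.39, 2.39, 3.14, 3.14, 3.14, 3.14, 3.14].

## Interface

Orientations are given as a unit quaternion [x, y, z, w].
In Python, from station import status, imaging, ctrl gives the robot as it stands. The module is installed in compiled form; this text tells all that it offers.
- The arm moves only by the tool send_rows, never from a script. Its argument "rows" is a list of rows, each a list of 7 numbers: the closure in counts, from 0 (fully open) to 255 (shut), then the shift along the tool's x, y, z in m, then the turn, a rotation vector about the tool's x, y, z in rad. A call has 1 to 12 rows; each row is the pose to reach, as a shift and turn from the pose commanded when the call began, along the tool's axes at that moment; what a row does not reach only later rows make up. A row lasts 1/10 s, in which the tool goes at most 50 mm and 8.59 degrees, less where a joint would pass 70% of its speed; a pose out of reach is approached as far as the arm can. A call with a gripper value outside its range is refused whole. The fingers move at their own pace and stop on an object; "grip_force" is the grip in N (left out, the last holds). Time passes only in rows, so rows that repeat a pose let the fingers close. It gives the time, the measured TCP pose, the force, the opening and the grip force at its end, in the units of the state.
- status.read_state(): the state, without advancing time (a new reading comes with each control period).
- imaging.get_image(name): name is "side" or "top" or "wrist"; returns a dict with "img" (480x640x3 uint8, red, green, blue), "depth" (480x640 float32, m along the optical axis (not along the pixel's ray), 0 where there is no reading), "fx", "fy", "cx", "cy" (pixels), "camera_from_world" (4x4, takes a point from world to camera coordinates). Camera axes: x right, y up, looking along -z (the intrinsics and any distortion apply to the point x, -y, -z); pixel columns grow to the right and rows downward; lengths in m; the calibration is good to about 2 mm. The wrist camera is an equidistant fisheye: a pixel r from the principal point sees the ray r / f radians off the axis. A picture is of the moment at which its call begins.
- ctrl.close_job(): hands the job in; it is judged then, once.
The state is a dict: "t": time; "joints": joint angles; "qvel": joint speeds; "tau": joint torques, N m; "tcp_pos": TCP position; "orientation": TCP orientation; "wrist_force": force on the tool from outside, world axes, zero at the start; "moment": the same for the moment, N m; "opening": opening from 0.0 (shut) to 1.0 (fully open); "finger_force": force on a finger pad.
Only numpy, scipy, OpenCV 4.12 (cv2) and the standard library are available. Lean on these libraries where they do the work, as an engineer would, in place of code of your own. Each camera call takes 0.05 s, during which the arm holds its last target. There are 200 camera calls.

## Task

The index stop standing in the covered bench rail has been left out of its notch. Drag it along the slot, feeling for the hidden notch (it may lie either way from where the stop stands), let it drop fully home and stop there at once, without forcing it askew or shoving the hidden track out of its adjustment, then let go of it. Do not disturb the beaker, the white jar or the vial.

Things in the scene. Friction and masses are not known exactly. Their poses are not given: they have to be found in the camera images.
- index_stop: Index stop: upright steel blade, black grip on top, 176 mm tall, 0.35 kg, captive in the rail (lifts 2 mm). Origin: under the middle of its two hidden legs; y along the slot, z up. Blade 9 (x) by 36 (y) mm. A flat collar 44 (x) by 60 (y) mm on the blade, z 49.5 to 57.5 mm, rides 11.5 mm above the cover and comes down nearly flush (1.5 mm) when home. Legs at x = -24.5 and +24.5 mm, 26 mm long, ride on a hidden track. Origin 22 mm above the bench riding, 12 mm fully home.
- stop_grip (a point): Middle of the stop's black grip block, 145 mm above the stop's origin. The block is 30 mm across the slot (x), 26 mm along it (y) and 62 mm tall (z). Axes as the stop's. Inside the rail the legs carry a bridge 55 mm (x) by 60 mm (y) at z 24 to 30 mm from the stop's origin, which keeps the stop upright and captive.
- stop_rail: Stop rail: closed aluminium housing fixed to the bench, 250 mm long (y), 70 mm wide (x), 60 mm high, black end caps. Origin: centre of its underside; y along the slot, z up. Out of sight inside is the track the legs ride on, cut by square notches 10 mm deep, 32 mm long (3 mm play each side of the legs). The stop falls in by its own weight if free, else under light pressure; then it cannot be dragged on.
- slot_mid (a point): Middle of the slot at the rail's top; axes as the rail's. The slot is 12 mm wide along y; its ends stop the stop's origin at y = -58.5 and +58.5 mm. Two notches lie 112 mm apart at an unknown offset: a notch in reach has its centre 34 to 60 mm from the middle, usually on one side only (the other is then beyond the slot's end). Any notch the stop falls into is right.
- index_track (a joint): How far the hidden track has been shoved along the rail from its adjustment (m, + toward the rail's +y); 0 at the start whatever its offset. It is held by a friction clamp and starts to slip when pushed along the slot with more than about 14 N. It must stay within 5 mm. Hauling on a caught stop high up can also tilt it askew and jam it in the slot; it must stay within 0.17 rad of upright.
- beaker: A small clear beaker, 57 mm across, 69 mm tall, on the bench on the robot's side of the rail. Origin: centre of its underside.
- white_jar: A white closed jar, 66 mm across, 130 mm tall, on the bench beyond the rail's left (+y) end. Origin: centre of its underside.
- vial: A clear vial with a red cap, 33 mm across, 85 mm tall, on the bench beyond the rail's right (-y) end. Origin: centre of its underside.

How it is judged:
On the way:
1. the stop drops fully home into a notch (z of index_stop in the frame of stop_rail below 0.0145 m and angle between index_stop's own z axis and vertical below 0.12 rad), for 0.2 s.
At the end, for the whole second after the job is handed in: The stop stands upright (within 0.12 rad), at rest and let go of, fully home in a notch: its origin less than 14.5 mm above the rail's underside; the hidden track is within 5 mm of its adjustment (all of step 1 and linear speed of index_stop below 0.02 m/s and not (value of joint index_track above 0.005 m or value of joint index_track below -0.005 m) and contact force between the fingers and index_stop below 0.3 N); the robot touches nothing.
It fails at once if the stop is forced askew, tilted more than 0.17 rad (angle between index_stop's own z axis and vertical above 0.17 rad).
It fails at once if the hidden track is shoved more than 5 mm out of its adjustment (value of joint index_track above 0.005 m or value of joint index_track below -0.005 m).
It fails at once if the beaker, white jar or vial is moved more than 30 mm or tipped (distance of any of beaker, white_jar, vial from where it was at the start of the episode above 0.03 m or angle between any of beaker, white_jar, vial's own z axis and vertical above 0.3 rad).
It also fails if it takes over 61 s, if anything falls off the work surface, if the arm or the gripper's body presses on something with over 40 N, if the wrist force passes 120 N, or if a joint passes its speed limit or range.

## Working session

There is one attempt and no reset: what is moved stays moved. The work goes in short steps, Python scripts to look and compute and a tool call to move; the robot and the scene stay as the last step left them, time stands still between calls to the robot, and variables do not carry over. Pictures are saved under pics/ and viewed, at most 10 in all, crops included, and the job is handed in when it is done.

Besides the shell and the picture viewer there is one more tool, called after "Request:" as name(argument=value, ...), one argument or row to a line, values as JSON. send_rows: Moves the arm, as the interface text tells. Its arguments: {"type":"object","properties":{"rows":{"type":"array","items":{"type":"array","items":{"type":"number"}}},"grip_force":{"type":"number"}},"required":["rows"]}

```bash
mkdir -p pics
python3 - <<'E'
from station import status, imaging
import cv2,numpy as np
print(status.read_state())
for n in("top","side"):
    d=imaging.get_image(n); np.savez(f"{n}.npz",**d)
    cv2.imwrite(f"pics/{n}0.png",d["img"][:,:,::-1]); print(n,d["fx"],d["fy"],d["cx"],d["cy"],np.round(d["camera_from_world"],4).tolist())
E
```

```text
{'t': 0.0, 'joints': array([-1.36810554,  0.47779179,  0.02230839,  1.55641071, -0.011476  ,
        1.10932745, -0.08310648]), 'qvel': array([-5.20933330e-04,  1.78256129e-04, -7.93923929e-04,  1.99798271e-03,
       -1.82378546e-03,  9.94100451e-04,  8.56087816e-05]), 'tau': array([ 6.23971027e-04, -5.82863653e+01,  1.53496541e+00, -2.72605312e+01,
       -5.42757777e-02,  1.71107263e-02,  1.70694402e-04]), 'tcp_pos': array([0.20631889, 0.64241485, 0.40370362]), 'orientation': array([ 1.54743957e-01,  9.87954194e-01, -9.02013972e-04, -6.98752277e-05]), 'wrist_force': array([-0.61543321,  0.22215812, -0.93657802]), 'moment': array([0.02151897, 0.01100771, 0.00454661]), 'finger_force': 0.0, 'opening': 1.0028184609600534}
top 461.54089793013975 461.54089793013975 327.5992649261753 238.02412839241202 [[-0.0051, -0.9998, -0.0185, -0.2034], [0.9971, -0.0065, 0.0758, -0.5539], [-0.0759, -0.0181, 0.9969, -1.0368], [0.0, 0.0, 0.0, 1.0]]
side 478.13380132560405 478.13380132560405 317.23175046696747 237.87759486592236 [[0.995, -0.0997, -0.0034, -0.5487], [0.0667, 0.639, 0.7663, -0.0033], [-0.0742, -0.7627, 0.6425, -1.0634], [0.0, 0.0, 0.0, 1.0]]
```

View pics/top0.png

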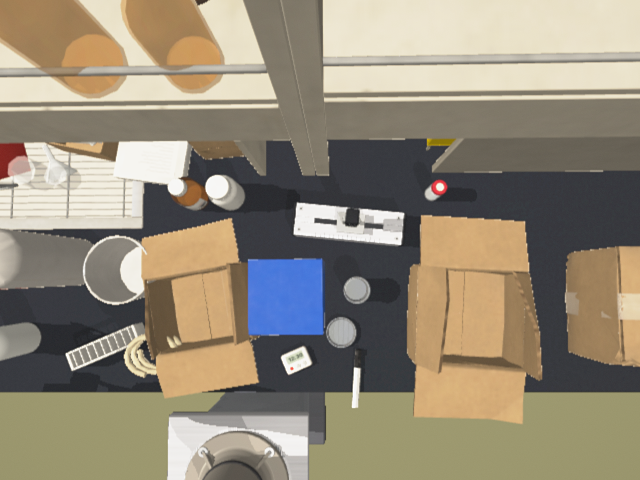

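View pics/side0.png

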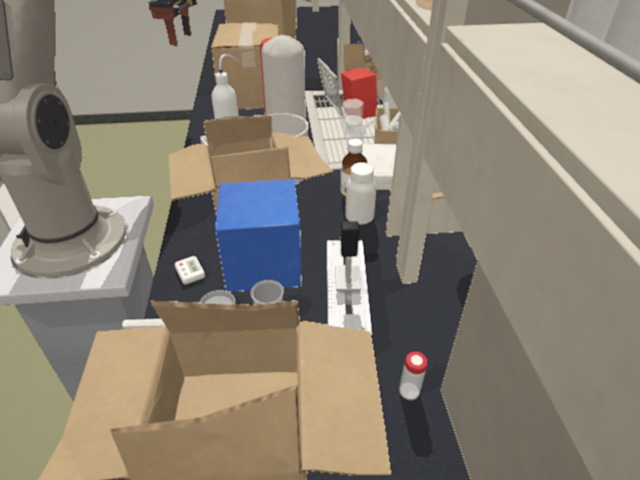

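```bash
cat > h.py <<'E'
import numpy as np
def cloud(d):
    v,u=np.mgrid[:480,:640]; z=d["depth"]
    p=np.stack([(u-d["cx"])/d["fx"]*z,-(v-d["cy"])/d["fy"]*z,-z],-1)
    T=np.linalg.inv(d["camera_from_world"]); return p@T[:3,:3].T+T[:3,3]
E
python3 - <<'E'
import numpy as np,cv2
from h import cloud
d=np.load("top.npz"); P=cloud(d); ok=d["depth"]>0
# rail top
roi=np.zeros((480,640),bool); roi[195:255,285:415]=1
img=d["img"].astype(int)
m=roi&ok&(abs(P[...,2]-.06)<.008)&(img.min(2)>120)
r=cv2.minAreaRect(P[m][:,:2].astype(np.float32)); print("rail",r,cv2.boxPoints(r), P[m][:,2].mean())
s=roi&ok&(P[...,2]>.15); print("grip",P[s].min(0),P[s].max(0),P[s].mean(0),np.median(P[s],0),s.sum()); print(cv2.minAreaRect(P[s][:,:2].astype(np.float32)))
c=roi&ok&(P[...,2]>.074)&(P[...,2]<.09);print("collar",P[c].mean(0),cv2.minAreaRect(P[c][:,:2].astype(np.float32)),c.sum())
for n,(u,v) in dict(beaker=(357,290),jar=(222,190),vial=(439,187),blue=(285,297),shelfpost=(300,120),post2=(315,165),front=(420,130),front2=(380,100),sh=(250,150),boxR=(425,250)).items(): print(n,P[v,u].round(3),ok[v,u])
D=np.load("side.npz"); Q=cloud(D)
for n,(u,v) in dict(grip=(350,240),post=(410,270),post2=(420,150),cab=(460,190),blue=(260,200),shelfedge=(600,200)).items(): print("s",n,Q[v,u].round(3))
E
```

```text
rail ((0.5809340476989746, -0.2532431483268738), (0.23936404287815094, 0.07032942026853561), 84.08035278320312) [[ 0.5336136  -0.3686603 ]
 [ 0.603568   -0.37591365]
 [ 0.6282545  -0.137826  ]
 [ 0.5583001  -0.13057265]] 0.06043198830939415
grip [ 0.56447013 -0.27013752  0.15149999] [ 0.59488437 -0.2431478   0.20160717] [ 0.57836933 -0.25618452  0.19446283] [ 0.57852809 -0.2564996   0.19752503] 239
((0.5805840492248535, -0.2565782964229584), (0.025782665237784386, 0.030340388417243958), 82.90723419189453)
collar [ 0.57627294 -0.25554657  0.07973183] ((0.5808792114257812, -0.25673577189445496), (0.0597529299557209, 0.04464378207921982), 83.9285888671875) 357
beaker [ 0.434 -0.273  0.004] True
jar [0.645 0.009 0.131] True
vial [ 0.657 -0.449  0.084] True
blue [ 0.426 -0.125  0.162] True
shelfpost [ 0.702 -0.173  0.397] True
post2 [ 0.702 -0.182  0.106] True
front [ 0.702 -0.362  0.341] True
front2 [ 0.703 -0.286  0.47 ] True
sh [ 0.71  -0.061  0.2  ] True
boxR [ 0.519 -0.407  0.128] True
s grip [ 0.579 -0.27   0.175]
s post [ 0.713 -0.21   0.035]
s post2 [ 0.701 -0.195  0.293]
s cab [ 0.7   -0.372  0.334]
s blue [ 0.432 -0.12   0.16 ]
s shelfedge [ 0.705 -0.595  0.476]
```

```bash
cat >> h.py <<'E'
from scipy.spatial.transform import Rotation as Rt
def plan(st,target,yaw_y):  # yaw_y: desired direction angle of tool y from world y
    R=Rt.from_quat(st["orientation"]); 
    print("shift tool",(R.inv().apply(np.array(target)-st["tcp_pos"])).round(4))
    x=np.array([-np.cos(yaw_y),-np.sin(yaw_y),0]);y=np.array([-np.sin(yaw_y),np.cos(yaw_y),0])
    G=Rt.from_matrix(np.stack([x,y,[0,0,-1.]],1))
    print("turn tool",(R.inv()*G).as_rotvec().round(4))
E
python3 - <<'E'
import numpy as np
from h import *
from station import status
st=status.read_state()
for n in("top","side"):
    P=cloud(np.load(n+".npz")).reshape(-1,3)
    P=P[(P[:,0]>.15)&(P[:,0]<.8)&(P[:,1]>-.5)&(P[:,1]<.8)&(P[:,2]>.0)&(P[:,2]<.9)]
    print(n)
    for y in np.arange(.7,-.5,-.1):
        print(round(y,1),[round(float(P[(abs(P[:,1]-y)<.05)&(abs(P[:,0]-x)<.05)][:,2].max(initial=0)),2) for x in np.arange(.2,.8,.1)])
plan(st,[.45,.35,.45],-0.1033); plan(st,[.5806,-.2567,.45],-0.1033)
E
```

```text
top
0.7 [0.0, 0.0, 0.0, 0.0, 0.0, 0.0, 0.0]
0.6 [0.0, 0.0, 0.0, 0.0, 0.01, 0.03, 0.0]
0.5 [0.01, 0.12, 0.11, 0.0, 0.01, 0.1, 0.09]
0.4 [0.01, 0.06, 0.26, 0.29, 0.27, 0.3, 0.09]
0.3 [0.01, 0.05, 0.14, 0.29, 0.01, 0.44, 0.08]
0.2 [0.01, 0.1, 0.17, 0.17, 0.14, 0.55, 0.47]
0.1 [0.14, 0.22, 0.22, 0.21, 0.16, 0.67, 0.63]
0.0 [0.14, 0.22, 0.22, 0.22, 0.15, 0.65, 0.63]
-0.1 [0.02, 0.17, 0.17, 0.17, 0.07, 0.7, 0.63]
-0.2 [0.01, 0.02, 0.16, 0.17, 0.2, 0.7, 0.52]
-0.3 [0.02, 0.02, 0.07, 0.07, 0.2, 0.57, 0.49]
-0.4 [0.13, 0.22, 0.22, 0.21, 0.12, 0.57, 0.49]
side
0.7 [0.32, 0.32, 0.21, 0.21, 0.14, 0.31, 0.15]
0.6 [0.35, 0.21, 0.21, 0.0, 0.14, 0.34, 0.2]
0.5 [0.35, 0.22, 0.26, 0.26, 0.14, 0.36, 0.14]
0.4 [0.0, 0.05, 0.27, 0.3, 0.28, 0.38, 0.12]
0.3 [0.0, 0.05, 0.0, 0.3, 0.01, 0.41, 0.09]
0.2 [0.0, 0.0, 0.16, 0.17, 0.01, 0.43, 0.05]
0.1 [0.14, 0.22, 0.22, 0.21, 0.15, 0.46, 0.05]
0.0 [0.14, 0.21, 0.22, 0.22, 0.15, 0.48, 0.0]
-0.1 [0.02, 0.19, 0.18, 0.16, 0.07, 0.5, 0.14]
-0.2 [0.0, 0.02, 0.16, 0.16, 0.2, 0.52, 0.52]
-0.3 [0.02, 0.0, 0.07, 0.07, 0.2, 0.49, 0.49]
-0.4 [0.13, 0.21, 0.21, 0.21, 0.12, 0.57, 0.49]
shift tool [-0.3214 -0.204  -0.0458]
turn tool [-1.600e-03 -1.000e-04 -2.074e-01]
shift tool [-0.6313 -0.7417 -0.045 ]
turn tool [-1.600e-03 -1.000e-04 -2.074e-01]
```

Request:
send_rows(
  rows=[
    [0,0,0,-0.05,0,0,0],
    [0,0,0,-0.1,0,0,0],
    [0,-0.03,-0.03,-0.126,0,0,-0.05],
    [0,-0.317,-0.289,-0.126,0,0,-0.207],
    [0,-0.317,-0.289,-0.126,0,0,-0.207],
    [0,-0.317,-0.289,-0.126,0,0,-0.207],
    [0,-0.317,-0.289,-0.126,0,0,-0.207],
    [0,-0.317,-0.289,-0.126,0,0,-0.207],
    [0,-0.317,-0.289,-0.126,0,0,-0.207],
    [0,-0.317,-0.289,-0.126,0,0,-0.207],
    [0,-0.317,-0.289,-0.126,0,0,-0.207],
    [0,-0.317,-0.289,-0.126,0,0,-0.207],
  ],
)

```text
t: 1.3
tcp_pos: [0.4225, 0.2651, 0.5307]
orientation: [0.057, 0.998, -0.001, 0.0]
wrist_force: [-0.5, 0.2, 0.7]
opening: 0.998
finger_force: 0.0
```

Run:
```python
from h import *
from station import status
st=status.read_state(); print(st)
plan(st,[.5806,-.2567,.48],-0.1033)
```

```text
{'t': 1.3, 'joints': array([-0.89108228,  0.07356744,  0.21998532,  1.80763301, -0.01526784,
        1.26237056,  0.79052434]), 'qvel': array([-0.05043841,  0.01846869, -0.08962585, -0.01778125, -0.03396563,
       -0.0035672 , -0.06477895]), 'tau': array([  0.63473498, -32.8363502 ,   1.14032932, -28.723315  ,
         0.07723064,   0.09334664,   0.65090591]), 'tcp_pos': array([0.42247401, 0.26511172, 0.53073911]), 'orientation': array([ 5.65880744e-02,  9.98397328e-01, -6.16092412e-04,  4.30301006e-04]), 'wrist_force': array([-0.49721328,  0.2085167 ,  0.71847793]), 'moment': array([ 0.0350953 , -0.02730771, -0.00691352]), 'finger_force': 0.0, 'opening': 0.9984699702950264}
shift tool [-0.216  -0.5005  0.0515]
turn tool [-0.0012  0.0009 -0.0099]
```

Request:
send_rows(
  rows=[
    [0,-0.214,-0.507,0,0,0,0],
    [0,-0.214,-0.507,0,0,0,0],
    [0,-0.214,-0.507,0,0,0,0],
    [0,-0.214,-0.507,0,0,0,0],
    [0,-0.214,-0.507,0,0,0,0],
    [0,-0.214,-0.507,0,0,0,0],
    [0,-0.214,-0.507,0,0,0,0],
    [0,-0.214,-0.507,0.05,0,0,0],
    [0,-0.214,-0.507,0.08,0,0,0],
    [0,-0.214,-0.507,0.08,0,0,0],
    [0,-0.214,-0.507,0.08,0,0,0],
    [0,-0.214,-0.507,0.08,0,0,0],
  ],
)

```text
t: 2.5
tcp_pos: [0.5799, -0.2591, 0.4477]
orientation: [0.054, 0.999, -0.001, -0.002]
wrist_force: [0.1, 0.1, 0.2]
opening: 1.002
finger_force: 0.0
```

Request:
send_rows(
  rows=[
    [0,0,0,0,0,0,0],
    [0,0,0,0,0,0,0],
  ],
)

```text
t: 2.7
tcp_pos: [0.5806, -0.2544, 0.4506]
orientation: [0.051, 0.999, 0.001, -0.0]
wrist_force: [-0.3, 0.1, -0.1]
opening: 1.0
finger_force: 0.0
```

Run:
```python
from h import *
import cv2
from station import status,imaging
st=status.read_state(); print(st["tcp_pos"],st["orientation"],st["wrist_force"])
plan(st,[.5806,-.2567,.323],-0.1033)
d=imaging.get_image("wrist"); cv2.imwrite("pics/w1.png",d["img"][:,:,::-1])
T=d["camera_from_world"]
def proj(p):
    c=T[:3,:3]@p+T[:3,3]; x,y,z=c[0],-c[1],-c[2]; r=np.hypot(x,y); a=np.arctan2(r,z)
    return d["cx"]+d["fx"]*a*x/r, d["cy"]+d["fy"]*a*y/r
for dx,dy in((0,0),(15,13),(-15,13),(15,-13),(-15,-13)):
    print(proj(np.array([.5806,-.2567,.198])+np.array([.9947*dx+.103*dy,-.103*dx+.9947*dy,0])/1000))
```

```text
[ 0.58062932 -0.25435087  0.45062465] [ 5.12758003e-02  9.98684354e-01  5.60115928e-04 -1.98306503e-04] [-0.26164837  0.14394613 -0.09334254]
shift tool [-0.0003 -0.0025  0.1276]
turn tool [ 0.0011 -0.0005  0.0007]
(np.float64(318.3816456270744), np.float64(256.3534843677863))
(np.float64(337.9683383736675), np.float64(277.93327653419755))
(np.float64(338.50873504797664), np.float64(233.9843080118492))
(np.float64(298.94223123436876), np.float64(277.92718533253355))
(np.float64(298.1572018912616), np.float64(234.00347023837796))
```

View pics/w1.png

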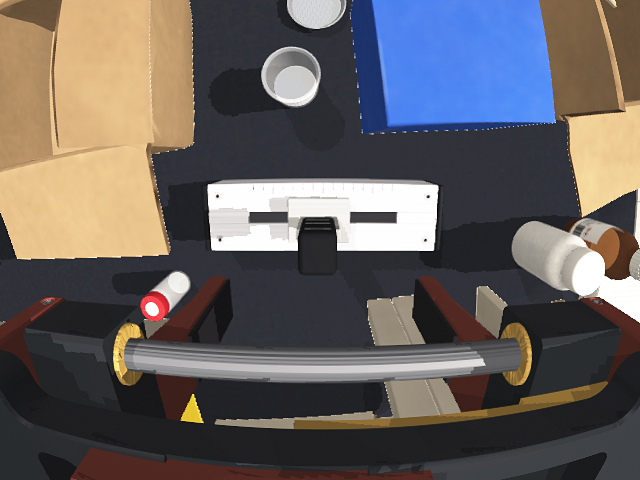

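Request:
send_rows(
  rows=[
    [0,0,-0.001,0.05,0,0,0],
    [0,0,-0.001,0.1,0,0,0],
    [0,0,-0.001,0.127,0,0,0],
    [0,0,-0.001,0.127,0,0,0],
    [0,0,-0.001,0.127,0,0,0],
    [0,0,-0.001,0.127,0,0,0],
  ],
)

```text
t: 3.35
tcp_pos: [0.5811, -0.2566, 0.3264]
orientation: [0.051, 0.999, -0.0, 0.002]
wrist_force: [0.5, -0.2, -0.3]
opening: 1.0
finger_force: 0.0
```

Request:
send_rows(
  rows=[
    [120,0,0,0,0,0,0],
    [120,0,0,0,0,0,0],
    [120,0,0,0,0,0,0],
    [120,0,0,0,0,0,0],
  ],
  grip_force=8,
)

```text
t: 3.75
tcp_pos: [0.5801, -0.2569, 0.324]
orientation: [0.052, 0.999, -0.0, 0.0]
wrist_force: [-0.7, -0.2, 0.6]
opening: 0.677
finger_force: 0.0
```

Run:
```python
from h import *
import cv2
from station import status,imaging
st=status.read_state(); print(st["tcp_pos"],st["orientation"],st["wrist_force"],st["moment"],st["opening"])
d=imaging.get_image("side"); np.savez("s1.npz",**d)
cv2.imwrite("pics/s1.png",cv2.resize(d["img"][120:380,220:480,::-1],(780,780))[:600])
P=cloud(d); m=(d["depth"]>0); m[:260]=0;m[:,:325]=0;m[:,380:]=0;m[345:]=0
m&=(P[...,2]>.062)&(P[...,2]<.09); print(np.median(P[m],0),m.sum())
```

```text
[ 0.58008351 -0.25694768  0.32398588] [ 5.19365769e-02  9.98650355e-01 -1.14561634e-05  2.46920452e-04] [-0.73430701 -0.17904047  0.64016364] [ 0.01382385  0.03095009 -0.00778091] 0.67729233954432
[ 0.57671509 -0.27065089  0.07937969] 661
```

View pics/s1.png

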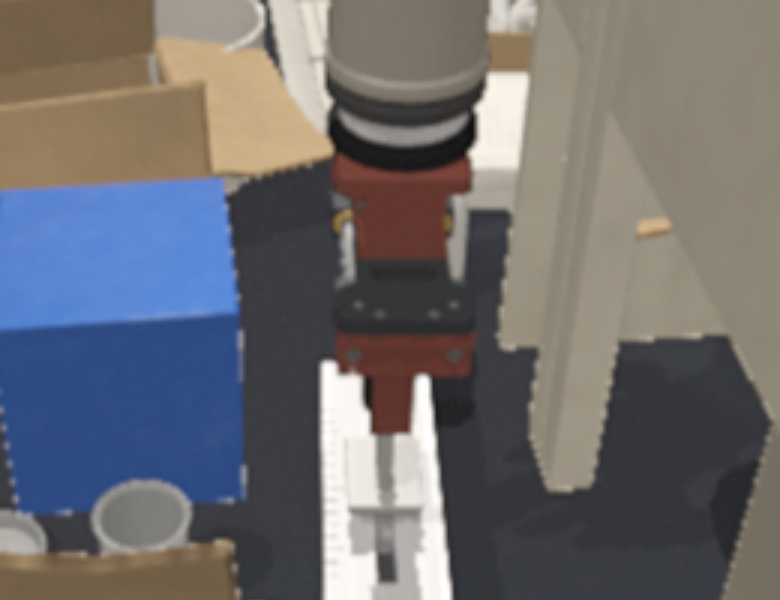

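The side crop shows the gripper astride the stop's grip, with the collar clear to see below it (crop about 385,470); its measured height of 79 mm matches the riding height. I'll close now.

Request:
send_rows(
  rows=[
    [255,0,0,0,0,0,0],
    [255,0,0,0,0,0,0],
    [255,0,0,0,0,0,0],
    [255,0,0,0,0,0,0],
    [255,0,0,0,0,0,0],
    [255,0,0,0,0,0,0],
    [255,0,0,0,0,0,0],
  ],
)

```text
t: 4.5
tcp_pos: [0.58, -0.2569, 0.3236]
orientation: [0.052, 0.999, -0.0, -0.0]
wrist_force: [-0.7, -0.7, -0.6]
opening: 0.296
finger_force: 8.0
```

Request:
send_rows(
  rows=[
    [255,0,0,0.001,0,0,0],
    [255,0,0,0.001,0,0,0],
  ],
)

```text
t: 4.7
tcp_pos: [0.5802, -0.2571, 0.3235]
orientation: [0.052, 0.999, 0.0, 0.0]
wrist_force: [-1.2, 0.0, 5.5]
opening: 0.298
finger_force: 8.0
```

```bash
cat >> h.py <<'E'
def look():
    from station import status,imaging
    d=imaging.get_image("side"); st=status.read_state()
    print(st["t"],st["tcp_pos"].round(4),"F",st["wrist_force"].round(2),"M",st["moment"].round(2),"open",round(st["opening"],3),round(float(st["finger_force"]),2))
    P=cloud(d); m=(d["depth"]>0)&(P[...,2]>.0635)&(P[...,2]<.09)
    m&=(abs(P[...,0]+.103*(-.2532-P[...,1])-.581)<.03)&(abs(P[...,1]+.2532)<.11)&(d["img"].min(2)>60)
    Q=P[m]; s=(Q[:,:2]-[.581,-.2532])@[.103,.995]
    if len(Q): print("collar z pct",np.percentile(Q[:,2],[10,50,90]).round(4),"s",np.percentile(s,[5,95]).round(4),len(Q))
    else: print("no collar px")
    R=Rt.from_quat(st["orientation"]); print("tool tilt",R.as_matrix()[:,2].round(4))
E
python3 -c "from h import *; look()"
```

```text
4.75 [ 0.5801 -0.2571  0.3235] F [-0.44  0.67  5.52] M [ 0.21  0.37 -0.01] open 0.298 8.0
collar z pct [0.0774 0.0798 0.0813] s [-0.0346  0.0206] 555
tool tilt [ 8.e-04  1.e-04 -1.e+00]
```

Request:
send_rows(
  rows=[
    [255,0,0.005,0,0,0,0],
    [255,0,0.01,0,0,0,0],
    [255,0,0.015,0,0,0,0],
    [255,0,0.02,0,0,0,0],
    [255,0,0.025,0,0,0,0],
    [255,0,0.03,0,0,0,0],
    [255,0,0.03,0,0,0,0],
  ],
)

```text
t: 5.45
tcp_pos: [0.5827, -0.2301, 0.3231]
orientation: [0.053, 0.999, -0.003, 0.001]
wrist_force: [1.3, -16.2, -1.2]
opening: 0.409
finger_force: 8.0
```

```bash
python3 -c "from h import *; look()"
```

```text
5.5 [ 0.5826 -0.2305  0.323 ] F [  0.92 -15.72  -1.62] M [-3.74 -0.33 -0.  ] open 0.397 7.95
collar z pct [0.077  0.0802 0.0827] s [-0.0184  0.0363] 518
tool tilt [ 0.0018 -0.0073 -1.    ]
```

Request:
send_rows(
  rows=[
    [255,0,-0.005,0,0,0,0],
    [255,0,-0.01,0,0,0,0],
    [255,0,-0.01,0,0,0,0],
  ],
)

```text
t: 5.8
tcp_pos: [0.5823, -0.2374, 0.323]
orientation: [0.052, 0.999, -0.0, 0.0]
wrist_force: [-0.3, -4.2, 6.3]
opening: 0.323
finger_force: 8.1
```

```bash
cat >> h.py <<'E'
def crop(name):
    from station import imaging
    import cv2
    d=imaging.get_image("side"); c=d["img"][225:335,300:400,::-1]
    cv2.imwrite(name,cv2.resize(c,None,fx=5,fy=5,interpolation=cv2.INTER_CUBIC))
E
python3 -c "from h import *; look(); crop('pics/c1.png')"
```

```text
5.85 [ 0.5824 -0.2371  0.323 ] F [-1.74 -4.83  6.07] M [-1.39  0.16 -0.  ] open 0.323 8.18
collar z pct [0.0778 0.0802 0.0821] s [-0.0195  0.0352] 520
tool tilt [ 9.e-04 -4.e-04 -1.e+00]
```

View pics/c1.png

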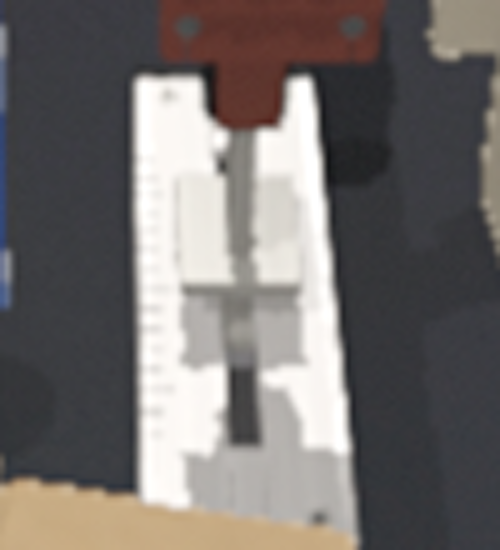

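Request:
send_rows(
  rows=[
    [255,0,-0.002,-0.0005,0,0,0],
    [255,0,-0.002,-0.0005,0,0,0],
    [255,0,-0.002,-0.0005,0,0,0],
  ],
  grip_force=30,
)

```text
t: 6.2
tcp_pos: [0.5823, -0.2375, 0.3228]
orientation: [0.051, 0.999, 0.001, -0.0]
wrist_force: [-0.1, 0.8, 2.5]
opening: 0.294
finger_force: 30.0
```

Request:
send_rows(
  rows=[
    [255,0,0.002,0,0,0,0],
    [255,0,0.004,0,0,0,0],
    [255,0,0.004,0,0,0,0],
  ],
)

```text
t: 6.5
tcp_pos: [0.5821, -0.2347, 0.3228]
orientation: [0.052, 0.999, -0.0, -0.0]
wrist_force: [1.0, -1.8, -0.6]
opening: 0.295
finger_force: 30.0
```

```bash
python3 -c "from h import *; look()"
```

```text
6.55 [ 0.5821 -0.2348  0.3228] F [ 0.82 -0.8  -1.  ] M [-0.33 -0.2   0.  ] open 0.293 30.0
collar z pct [0.0769 0.0798 0.0815] s [-0.0121  0.0426] 530
tool tilt [-9.e-04  2.e-04 -1.e+00]
```

Request:
send_rows(
  rows=[
    [255,0,0.002,0.0005,0,0,0],
    [255,0,0.004,0.0005,0,0,0],
    [255,0,0.006,0.0005,0,0,0],
    [255,0,0.008,0.0005,0,0,0],
    [255,0,0.008,0.0005,0,0,0],
  ],
)

```text
t: 7.05
tcp_pos: [0.5833, -0.2267, 0.3227]
orientation: [0.052, 0.999, 0.0, 0.0]
wrist_force: [0.1, -1.6, 1.0]
opening: 0.297
finger_force: 30.0
```

```bash
python3 -c "from h import *; look()"
```

```text
7.1 [ 0.5833 -0.2267  0.3227] F [-0.41 -2.47  2.8 ] M [-0.66  0.   -0.03] open 0.292 30.0
collar z pct [0.077  0.0798 0.0813] s [-0.004   0.0502] 524
tool tilt [ 1.e-04  4.e-04 -1.e+00]
```

Request:
send_rows(
  rows=[
    [255,0,0.001,0.0005,0,0,0],
    [255,0,0.002,0.0005,0,0,0],
    [255,0,0.003,0.0005,0,0,0],
    [255,0,0.004,0.0005,0,0,0],
    [255,0,0.005,0.0005,0,0,0],
    [255,0,0.005,0.0005,0,0,0],
  ],
)

```text
t: 7.7
tcp_pos: [0.5838, -0.2228, 0.3227]
orientation: [0.052, 0.999, -0.001, 0.001]
wrist_force: [-1.4, -4.0, 6.2]
opening: 0.296
finger_force: 30.0
```

Request:
send_rows(
  rows=[
    [255,0,0.001,0,0,0,0],
    [255,0,0.002,0,0,0,0],
    [255,0,0.003,0,0,0,0],
    [255,0,0.004,0,0,0,0],
    [255,0,0.004,0,0,0,0],
  ],
)

```text
t: 8.2
tcp_pos: [0.5843, -0.2187, 0.3227]
orientation: [0.052, 0.999, -0.001, 0.001]
wrist_force: [-2.1, -4.0, 5.5]
opening: 0.295
finger_force: 30.0
```

Request:
send_rows(
  rows=[
    [255,0,0.001,0,0,0,0],
    [255,0,0.002,0,0,0,0],
    [255,0,0.003,0,0,0,0],
    [255,0,0.004,0,0,0,0],
    [255,0,0.004,0,0,0,0],
  ],
)

```text
t: 8.7
tcp_pos: [0.5847, -0.2146, 0.3227]
orientation: [0.052, 0.999, -0.001, 0.001]
wrist_force: [-1.5, -3.9, 5.9]
opening: 0.297
finger_force: 30.0
```

Request:
send_rows(
  rows=[
    [255,0,0.001,0,0,0,0],
    [255,0,0.002,0,0,0,0],
    [255,0,0.003,0,0,0,0],
    [255,0,0.004,0,0,0,0],
    [255,0,0.004,0,0,0,0],
  ],
)

```text
t: 9.2
tcp_pos: [0.5851, -0.2106, 0.3226]
orientation: [0.052, 0.999, -0.001, 0.001]
wrist_force: [-0.3, -4.3, 5.1]
opening: 0.296
finger_force: 30.0
```

Request:
send_rows(
  rows=[
    [255,0,0.001,0,0,0,0],
    [255,0,0.002,0,0,0,0],
    [255,0,0.003,0,0,0,0],
    [255,0,0.004,0,0,0,0],
    [255,0,0.004,0,0,0,0],
  ],
)

```text
t: 9.7
tcp_pos: [0.5851, -0.2045, 0.321]
orientation: [0.052, 0.999, 0.002, -0.001]
wrist_force: [-0.7, 1.2, -2.9]
opening: 0.29
finger_force: 30.0
```

Fz went from +5 N to −2.9 N and the tool sank, so the stop has dropped off the track edge. I'll open here and let it fall home.

Request:
send_rows(
  rows=[
    [0,0,0,0,0,0,0],
    [0,0,0,0,0,0,0],
    [0,0,0,0,0,0,0],
    [0,0,0,0,0,0,0],
    [0,0,0,0,0,0,0],
    [0,0,0,0,0,0,0],
  ],
)

```text
t: 10.3
tcp_pos: [0.5853, -0.2061, 0.3222]
orientation: [0.052, 0.999, 0.0, 0.0]
wrist_force: [-0.3, -0.2, -0.3]
opening: 0.804
finger_force: 0.0
```

```bash
python3 -c "from h import *; look(); crop('pics/c2.png')"
```

```text
10.35 [ 0.5853 -0.2062  0.3222] F [0.7  0.62 0.15] M [-0.03 -0.   -0.04] open 0.845 0.0
collar z pct [0.0679 0.07   0.0725] s [0.0202 0.0766] 520
tool tilt [ 0.e+00  1.e-04 -1.e+00]
```

View pics/c2.png

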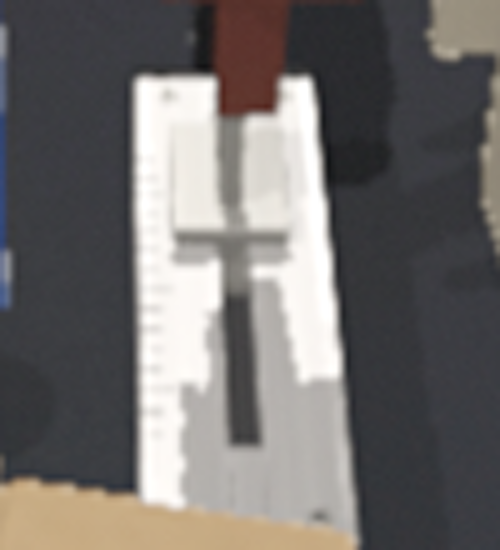

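The collar now sits low on the cover (crop about 235,180) at 70 mm, against 69.5 mm expected when home. I'll retreat straight up.

Request:
send_rows(
  rows=[
    [0,0,0,0,0,0,0],
    [0,0,0,0,0,0,0],
    [0,0,0,-0.02,0,0,0],
    [0,0,0,-0.06,0,0,0],
    [0,0,0,-0.1,0,0,0],
    [0,0,0,-0.14,0,0,0],
    [0,0,0,-0.14,0,0,0],
    [0,0,0,-0.14,0,0,0],
    [0,0,0,-0.14,0,0,0],
  ],
)

```text
t: 11.3
tcp_pos: [0.585, -0.2057, 0.4607]
orientation: [0.052, 0.999, 0.0, -0.001]
wrist_force: [-0.9, 0.4, -0.8]
opening: 1.001
finger_force: 0.0
```

```bash
python3 -c "
from h import *; look()
from station import imaging
d=imaging.get_image('side');P=cloud(d);m=(d['depth']>0)&(P[...,2]>.13)&(P[...,2]<.22)&(abs(P[...,0]-.5855)<.03)&(abs(P[...,1]+.205)<.04)&(d['img'].max(2)<90)
print(np.percentile(P[m],[2,50,98],axis=0).round(3),m.sum())"
```

```text
11.35 [ 0.585  -0.2057  0.4605] F [ 0.21  0.23 -0.27] M [ 0.01  0.02 -0.02] open 0.996 0.0
collar z pct [0.0678 0.0699 0.0723] s [0.0206 0.0758] 522
tool tilt [-2.8e-03  7.0e-04 -1.0e+00]
[[ 0.569 -0.218  0.132]
 [ 0.583 -0.215  0.168]
 [ 0.597 -0.196  0.19 ]] 556
```

The grip top is now at about 0.188–0.19 m, down 10 mm from 0.198 m, so the stop is home and upright.

```bash
python3 -c "
from station import ctrl; print(ctrl.close_job())"
```

```text
the job is handed in; nothing more can be done
None
```

The index stop dropped home in the notch on the +y side, about 48 mm from the slot's middle, and I let go, backed off and handed in at about 11 s; early on a weak grip let it jam at about 16 N (the track slips at about 14 N), I eased off at once, and the track's shift couldn't be measured.

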